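# Reassemble an ink roller on its spindle stand

### The arm

A 6-joint arm with a two-finger parallel gripper is mounted at the origin on the work surface. World frame = base frame: x ahead of the robot, y to its left, z up, the work surface at z = 0. Lengths are in m, angles in rad, forces in N, time in s.
With the tool pointing down it reaches from about 0.35 to 0.775 m from the base axis. Payload 7.3 kg.
Tool frame: the origin (TCP) lies on the centre line of the jaws, within the pads' length; the fingertips stand 8 mm ahead of it and the grasp point (between the pads) lies 11 mm behind it; z points along the fingers, y is the line along which they close (so a half turn about z gives the same grasp; the last joint's range is limited). The gripper opens to 92 mm and grips with 3 to 60 N. Pads are 19 mm wide; open, the fingers measure 130 mm over their backs; the gripper's body (75 mm by 190 mm) begins 47 mm behind the grasp point.
Start: joints at [-0.146, 0.342, 1.524, -0, 1.275, -0.146], TCP at [0.525, 0, 0.235] pointing down, gripper open.
Joint ranges: [-2.53, 2.53], [-0.77, 2.02], [0.04, 2.7], [-1, 4.14], [0.28, 2.66], [-3.11, 3.11]. Speed limits (rad/s): [2.57, 2.57, 3.14, 3.14, 3.14, 3.14].

### API

Orientations are given as a unit quaternion [w, x, y, z].
In Python, from rig import arm, viewer, workorder gives the robot as it stands.
- The arm moves only by the tool apply_moves, never from a script. Its argument "plan" is a list of rows, each a list of 3 entries, a list of its own where there are three numbers: the shift along the world's x, y, z in units of 1000 mm (1.0 is 1000 mm), then the turn, a rotation vector about the world's x, y, z in units of 30 degrees (1.0 is 30 degrees), then the finger opening in mm, from 0 to 91.8. A call has 1 to 5 rows; each row is the pose to reach, as a shift and turn from the pose commanded when the call began; what a row does not reach only later rows make up. A row lasts 1/8 s, in which the tool goes at most 62.5 mm and 10.7 degrees, less where a joint would pass 70% of its speed; a pose out of reach is approached as far as the arm can. A call with a number of a shift or a turn outside -1 to 1 is refused whole. A call with a gripper value outside its range is refused whole. The fingers move at their own pace and stop on an object; the grip force is fixed at half the most. Time passes only in rows, so rows that repeat a pose let the fingers close. It gives the time, the measured TCP pose, the force, the opening and the grip force at its end, in the units of the state.
- arm.read_state(): the state, without advancing time (a new reading comes with each control period).
- viewer.camera(name): name is "scene" or "side" or "wrist"; returns the picture (420x560x3 uint8, blue, green, red); there is no depth.
- viewer.get_calibration(name): a dict with "camera_matrix" (3x3 intrinsics, pixels), "R" (3x3) and "t" (3): a world point X has camera coordinates R X + t; the wrist camera has in their place "hand_eye" (4x4, takes a point from camera to tool coordinates, whose origin is the TCP and whose axes are the flange's). Camera axes: x right, y down, z forward; pixel columns grow to the right and rows downward; lengths in m; the calibration is good to about 2 mm. A picture is of the moment at which its call begins: read the wrist's pose just before it. get_calibration takes no time and is no camera call.
- workorder.job_done(): hands the job in; it is judged then, once.
The state is a dict: "time_s": time; "joint_pos": joint angles; "joint_vel": joint speeds; "effort": joint torques, N m; "tcp_pos": TCP position; "eef_rot": TCP orientation; "wrist_force": force on the tool from outside, world axes, zero at the start; "ft_torque": the same for the moment, N m; "opening": opening from 0.0 (shut) to 1.0 (fully open); "grasp_force": force on a finger pad.
Only numpy, scipy, OpenCV 4.12 (cv2) and the standard library are available. Lean on these libraries where they do the work, as an engineer would, in place of code of your own. Each camera call takes 0.05 s, during which the arm holds its last target. There are 200 camera calls.

### The job

Put the ink roller back together on its stand: swing the yellow keeper arm well aside, thread the brass ring, then the brown rubber sleeve, then the steel collar down the spindle, guiding each one fully home by hand instead of letting it drop, and let go of each before the next. Finally swing the keeper fully shut over the stack. The green sleeve is a spare: leave it and the other things on the table where they are.

Things in the scene. Friction and masses are not known exactly. Their poses are not given: they have to be found in the camera images.
- stand: Fixed grey assembly stand, base plate 120 x 200 x 8 mm. Origin: underside of the plate directly under the upright steel spindle; z up; the keeper's pivot post stands 95 mm from the spindle along +y; the plate reaches from y = -58 to +142 mm and x = -60 to +60 mm. The stand's place and yaw vary.
- spindle_foot (a point): Where the spindle axis meets the top of the base plate (8 mm above the table); axes as the stand's. The spindle is 14 mm in diameter and 64 mm high, its last 9 mm tapering to 6 mm diameter. Fully home, the stack from here up is brass 0-14 mm, sleeve 14-36 mm, collar 36-48 mm.
- spindle_tip (a point): Top end of the spindle, 72 mm above the table.
- keeper_pivot (a point): On the vertical pivot axis of the keeper, at the underside of the arm, 58.5 mm above the table, 95 mm along the stand's +y from the spindle; its hub is 28 mm across and reaches 70.5 mm above the table.
- keeper (a joint): Keeper angle: 0 = fully shut on its stop (arm points from pivot to spindle, slot around the spindle); grows anticlockwise seen from above, the arm's end swinging to the stand's +x; limit 1.9 rad. Stays where left; needs about 1 N at the knob. Arm yellow, 6 mm thick, up to 38 mm wide, reaches 118 mm from the pivot, underside 58.5 mm above the table (2.5 mm above a full stack).
- keeper_grip (a point): Grip point on the axis of the red upright knob on the keeper arm, 55 mm from the pivot. The knob is a cylinder 16 mm in diameter from 64.5 to 104.5 mm above the table; this point is at 94.5 mm.
- brass: Brass ring, 50 mm outer diameter, 14 mm high, about 0.18 kg, lying flat. Bore 19 mm diameter. Origin: centre of its underside; z is the ring's axis.
- sleeve: Reddish-brown rubber roller sleeve, 46 mm outer diameter, 22 mm high, about 0.06 kg, lying flat. Bore 19 mm diameter. Origin: centre of its underside; z is the ring's axis.
- collar: Steel collar ring, 42 mm outer diameter, 12 mm high, about 0.1 kg, lying flat. Bore 19 mm diameter. Origin: centre of its underside; z is the ring's axis.
- brass_mid (a point): Centre of the brass ring, at half its height.
- sleeve_mid (a point): Centre of the brown sleeve, at half its height.
- collar_mid (a point): Centre of the steel collar, at half its height.
- spare: Green spare roller sleeve, 46 mm outer diameter, 22 mm high; not to be used. Origin: centre of its underside.
- gouge_a: Carving gouge with a wooden handle, 142 mm long, 20 mm thick, lying along its x. To be left alone.
- gouge_b: Another such gouge beside it. To be left alone.
- brayer: Hand roller, 70 mm wide brown roller at its origin, handle reaching 150 mm along its -x, 36 mm high. To be left alone.
- ink_tin: Round ink tin, 84 mm diameter, 60 mm high. Origin: centre of its underside. To be left alone.
- lino: Mounted dark lino block, 100 x 150 x 18 mm. Origin: centre of its underside. To be left alone.
- phone: Black phone lying flat, 72 x 150 x 9 mm. To be left alone.

How it is judged:
On the way, in this order (a step that is already met when the one before it is completed fails the run):
1. the keeper is swung well aside (past 0.9 rad) (value of joint keeper above 0.9 rad), for 0.2 s.
2. the brass is threaded fully home on the spindle and let go (horizontal distance between brass_mid and spindle_foot below 0.005 m and z of brass_mid in the frame of spindle_foot between 0.0045 and 0.0095 m and contact force between brass and the fingers below 0.1 N), for 0.2 s.
3. the sleeve is threaded fully home on the spindle and let go (horizontal distance between each of brass_mid, sleeve_mid and spindle_foot below 0.005 m and z of brass_mid in the frame of spindle_foot between 0.0045 and 0.0095 m and z of sleeve_mid in the frame of spindle_foot between 0.0225 and 0.0275 m and contact force between sleeve and the fingers below 0.1 N), for 0.2 s.
4. the collar is threaded fully home on the spindle and let go (horizontal distance between each of brass_mid, sleeve_mid, collar_mid and spindle_foot below 0.005 m and z of brass_mid in the frame of spindle_foot between 0.0045 and 0.0095 m and z of sleeve_mid in the frame of spindle_foot between 0.0225 and 0.0275 m and z of collar_mid in the frame of spindle_foot between 0.0395 and 0.0445 m and contact force between collar and the fingers below 0.1 N), for 0.2 s.
5. the keeper is swung shut (value of joint keeper below 0.1 rad), for 0.2 s.
At the end, for the whole second after the job is handed in: The brass ring, brown sleeve and steel collar lie in that order from the bottom on the spindle, each within 2.5 mm of its home height and 5 mm of the axis, at rest, and the keeper is within 0.1 rad of fully shut (horizontal distance between each of brass_mid, sleeve_mid, collar_mid and spindle_foot below 0.005 m and z of brass_mid in the frame of spindle_foot between 0.0045 and 0.0095 m and z of sleeve_mid in the frame of spindle_foot between 0.0225 and 0.0275 m and z of collar_mid in the frame of spindle_foot between 0.0395 and 0.0445 m and value of joint keeper below 0.1 rad and linear speed of each of brass, sleeve, collar below 0.02 m/s); the robot touches nothing.
It fails at once if a ring is dropped down the spindle (falls free faster than 0.6 m/s) ((horizontal distance between brass_mid and spindle_foot below 0.01 m and linear speed of brass above 0.6 m/s and contact force between brass and the fingers below 0.1 N) or (horizontal distance between sleeve_mid and spindle_foot below 0.01 m and linear speed of sleeve above 0.6 m/s and contact force between sleeve and the fingers below 0.1 N) or (horizontal distance between collar_mid and spindle_foot below 0.01 m and linear speed of collar above 0.6 m/s and contact force between collar and the fingers below 0.1 N)).
It fails at once if the green spare sleeve is moved more than 30 mm (distance of spare from where it was at the start of the episode above 0.03 m).
It fails at once if a gouge, the hand roller, the ink tin, the lino block or the phone is moved more than 30 mm (distance of any of gouge_a, gouge_b, brayer, ink_tin, lino, phone from where it was at the start of the episode above 0.03 m).
It also fails if it takes over 72 s, if anything falls off the work surface, if the arm or the gripper's body presses on something with over 40 N, if the wrist force passes 120 N, or if a joint passes its speed limit or range.

## Working session

There is one attempt and no reset: what is moved stays moved. The work goes in short steps, Python scripts to look and compute and a tool call to move; the robot and the scene stay as the last step left them, time stands still between calls to the robot, and variables do not carry over. Pictures are saved under pics/ and viewed, at most 10 in all, crops included, and the job is handed in when it is done.

Besides the shell and the picture viewer there is one more tool, called after "Request:" in YAML: its name, and indented under it one key for each argument. apply_moves: Moves the arm, as the interface text tells. Its arguments: {"type":"object","properties":{"plan":{"type":"array"}},"required":["plan"]}

```bash
mkdir -p pics; cat > h.py <<'E'
import numpy as np, cv2
from rig import arm, viewer, workorder
def save(n,f):
    im=viewer.camera(n); cv2.imwrite('pics/'+f,im); return im
def ray(n,uv):
    c=viewer.get_calibration(n); K=np.array(c['camera_matrix']);R=np.array(c['R']);t=np.array(c['t'])
    d=R.T@np.linalg.inv(K)@np.array([uv[0],uv[1],1.]); return -R.T@t,d
def plane(n,uv,z):
    o,d=ray(n,uv); return o+d*(z-o[2])/d[2]
def proj(n,X):
    c=viewer.get_calibration(n); p=np.array(c['camera_matrix'])@(np.array(c['R'])@np.array(X)+np.array(c['t'])); return p[:2]/p[2]
E
python3 - <<'E'
from h import *
a=save('scene','a.png');b=save('side','b.png')
for n in('scene','side'):
    o,d=ray(n,(280,210)); print(n,o,d)
print(viewer.get_calibration('wrist')); print(arm.read_state())
E
```

```text
scene [ 1.26245665 -0.25446106  0.74010416] [-0.70351136  0.28126209 -0.65266427]
side [ 0.2573989  -0.6509988   0.83385719] [ 0.3217909   0.62828687 -0.70835408]
{'camera_matrix': array([[343.22813414,   0.        , 283.01177456],
       [  0.        , 343.22813414, 203.43429754],
       [  0.        ,   0.        ,   1.        ]]), 'hand_eye': array([[ 7.66402706e-04, -9.64288217e-01, -2.64854012e-01,
         7.24873975e-02],
       [ 9.99999705e-01,  7.27322312e-04,  2.45622651e-04,
        -1.41390609e-04],
       [-4.42167954e-05, -2.64854123e-01,  9.64288490e-01,
        -1.49531615e-01],
       [ 0.00000000e+00,  0.00000000e+00,  0.00000000e+00,
         1.00000000e+00]])}
{'time_s': 0.1, 'joint_pos': array([-1.45987512e-01,  3.42656394e-01,  1.52491320e+00, -5.05095145e-06,
        1.27541231e+00, -1.45994777e-01]), 'joint_vel': array([ 0.000117  , -0.00051489, -0.00442403, -0.00122802,  0.00066828,
        0.00113738]), 'effort': array([ 1.49919495e-03, -4.32001984e+01, -2.44694173e+01,  7.19219679e-02,
        5.25739230e-02, -9.79429342e-05]), 'tcp_pos': array([5.24647346e-01, 7.91523224e-05, 2.34115615e-01]), 'eef_rot': array([-5.55960636e-04,  7.07103521e-01,  7.07109700e-01, -4.16435122e-04]), 'wrist_force': array([-0.42130922,  0.95565382,  0.23686466]), 'ft_torque': array([-0.01452222,  0.05587233, -0.01690829]), 'grasp_force': 0.0, 'opening': 0.9987156953798597}
```

View pics/a.png

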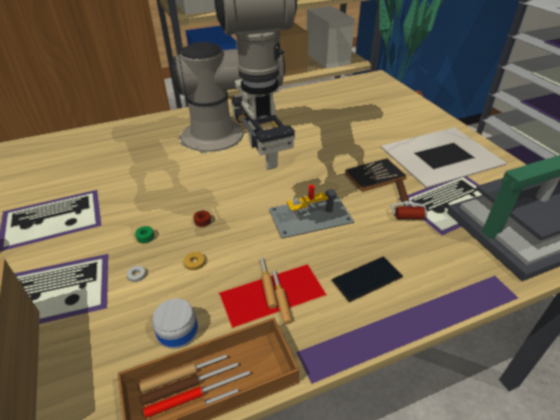

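View pics/b.png

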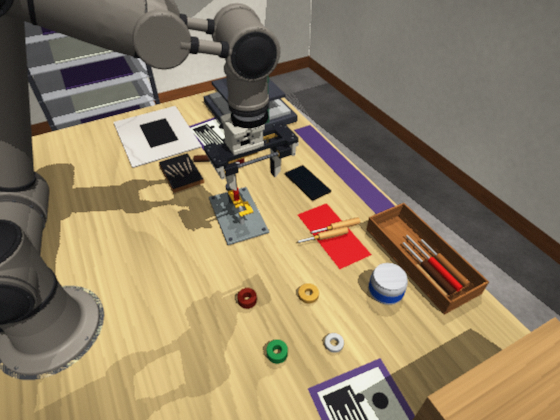

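The scene view shows brass (195,261), sleeve (203,218), collar (137,272), spare (145,234) and the stand near (311,213). The side view shows brass (308,293), sleeve (247,297), collar (334,342), spare (277,351) and the stand near (240,215).

```bash
python3 - <<'E'
from h import *
P={'brass':((195,261),(308,293),.014),'sleeve':((203,218),(247,297),.022),'collar':((137,272),(334,342),.012),'spare':((145,234),(277,351),.022)}
for k,(u,v,h) in P.items(): print(k,plane('scene',u,h/2).round(3),plane('side',v,h/2).round(3))
# two-view: red knob top
for n,f in(('scene','a.png'),('side','b.png')):
    im=cv2.imread('pics/'+f); hsv=cv2.cvtColor(im,cv2.COLOR_BGR2HSV)
    red=((hsv[...,0]<6)|(hsv[...,0]>174))&(hsv[...,1]>180)&(hsv[...,2]>100)
    yel=(hsv[...,0]>20)&(hsv[...,0]<32)&(hsv[...,1]>190)&(hsv[...,2]>140)
    for nm,m in(('red',red),('yel',yel)):
        N,l,s,c=cv2.connectedComponentsWithStats(m.astype(np.uint8))
        print(n,nm,[(s[i].tolist(),c[i].round(1).tolist()) for i in range(1,N) if s[i,4]>15][:8])
for n,cs in(('scene',[(270,213),(278,234),(353,219),(336,194)]),('side',[(210,194),(228,241),(268,233),(246,189)])):
    print(n,[plane(n,c,.008)[:2].round(3).tolist() for c in cs])
a=cv2.imread('pics/a.png')[170:245,255:365];b=cv2.imread('pics/b.png')[150:250,195:285]
cv2.imwrite('pics/c.png',np.hstack([cv2.resize(a,(420,286),interpolation=2),cv2.copyMakeBorder(cv2.resize(b,(257,286),interpolation=2),0,0,10,0,0)]))
E
```

```text
brass [ 0.564 -0.196  0.007] [ 0.562 -0.198  0.007]
sleeve [ 0.426 -0.14   0.011] [ 0.427 -0.142  0.011]
collar [ 0.544 -0.329  0.006] [ 0.549 -0.331  0.006]
spare [ 0.427 -0.292  0.011] [ 0.429 -0.294  0.011]
scene red [([309, 185, 5, 14, 57], [311.0, 190.5]), ([398, 207, 26, 9, 179], [410.9, 210.9]), ([278, 265, 48, 42, 1221], [299.9, 285.2]), ([271, 276, 4, 13, 18], [272.9, 281.6]), ([220, 280, 59, 47, 1586], [246.0, 303.0]), ([144, 387, 59, 30, 580], [172.1, 401.7])]
scene yel [([315, 193, 8, 7, 31], [318.7, 196.2]), ([304, 196, 6, 6, 18], [306.6, 198.7]), ([287, 198, 17, 12, 87], [295.1, 204.5])]
side red [([234, 188, 5, 8, 23], [235.8, 192.3]), ([298, 204, 43, 27, 657], [318.7, 217.2]), ([317, 229, 54, 40, 1062], [344.2, 249.1]), ([428, 257, 35, 34, 276], [445.1, 273.2]), ([238, 288, 18, 16, 157], [246.9, 296.0])]
side yel [([229, 191, 4, 8, 17], [230.7, 193.9]), ([233, 198, 20, 18, 133], [243.2, 206.9])]
scene [[0.474, 0.032], [0.558, 0.021], [0.583, 0.224], [0.472, 0.233]]
side [[0.478, 0.241], [0.455, 0.043], [0.563, 0.018], [0.583, 0.21]]
```

View pics/c.png

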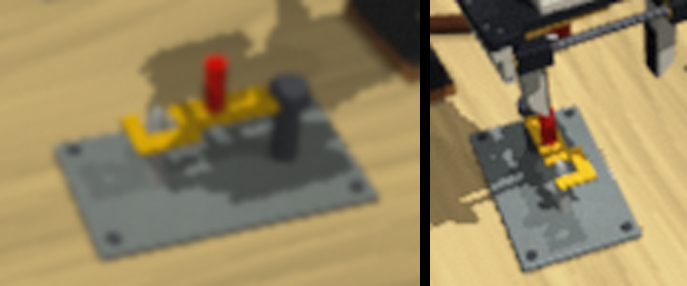

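The crop shows the keeper shut over the spindle, with the knob upright and the pivot post on the +y side. I'll use the wrist camera for precision.

Request:
apply_moves:
  plan:
    - [[0,0.04,0],[0,0,0],91]
    - [[0,0.04,0],[0,0,0],91]
    - [[0,0.04,0],[0,0,0],91]

```text
time_s: 0.48
tcp_pos: [0.5249, 0.0399, 0.2345]
eef_rot: [-0.0, 0.707, 0.707, -0.0]
wrist_force: [0.2, 0.5, 0.4]
opening: 0.994
grasp_force: 0.0
```

```bash
cat >> h.py <<'E'
from scipy.spatial.transform import Rotation as Ro
def wpose():
    s=arm.read_state(); q=s['eef_rot']; T=np.eye(4); T[:3,:3]=Ro.from_quat([q[1],q[2],q[3],q[0]]).as_matrix(); T[:3,3]=s['tcp_pos']; return T
def wshot(f):
    T=wpose(); im=viewer.camera('wrist'); cv2.imwrite('pics/'+f,im); np.save('pics/'+f+'.npy',T); return im
def wray(f,uv):
    c=viewer.get_calibration('wrist'); M=np.load('pics/'+f+'.npy')@np.array(c['hand_eye'])
    d=M[:3,:3]@np.linalg.inv(c['camera_matrix'])@np.array([uv[0],uv[1],1.]); return M[:3,3],d
def wplane(f,uv,z):
    o,d=wray(f,uv); return o+d*(z-o[2])/d[2]
def wproj(f,X):
    c=viewer.get_calibration('wrist'); M=np.linalg.inv(np.load('pics/'+f+'.npy')@np.array(c['hand_eye']))
    p=c['camera_matrix']@(M[:3,:3]@np.array(X)+M[:3,3]); return p[:2]/p[2]
E
python3 -c "
from h import *
wshot('w1.png');print(arm.read_state()['tcp_pos'])"
```

```text
[0.52494206 0.03958349 0.23452003]
```

View pics/w1.png

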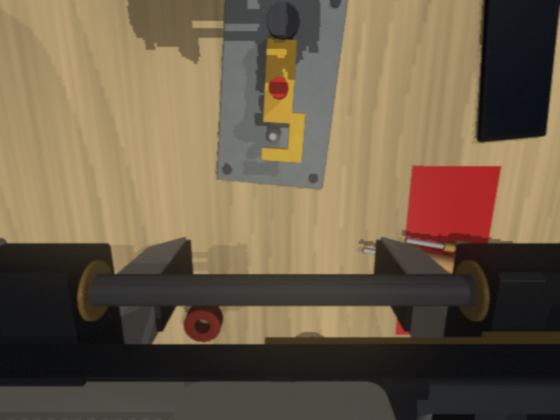

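The wrist view shows the spindle tip (273,136), red knob (278,88), pivot hub (283,20), brown sleeve (203,324) partly behind the gripper bar, and plate corners at (218,178) and (322,188).

```bash
python3 - <<'E'
from h import *
f='w1.png';im=cv2.imread('pics/'+f);hsv=cv2.cvtColor(im,cv2.COLOR_BGR2HSV)
red=(((hsv[...,0]<8)|(hsv[...,0]>172))&(hsv[...,1]>150)&(hsv[...,2]>80)).astype(np.uint8); red[:,350:]=0;red[150:]=0
N,l,s,c=cv2.connectedComponentsWithStats(red);print(s[1:].tolist(),c[1:].round(1).tolist())
sp=wplane(f,(273,136),.072);hub=wplane(f,(283,20),.0705);kn=wplane(f,(278.5,88),.1045)
print('spindle',sp,'hub',hub,np.linalg.norm(hub-sp),'knob',kn,np.linalg.norm((kn-hub)[:2]))
e=hub-sp;print('yaw',np.degrees(np.arctan2(-e[0],e[1])))
a=wplane(f,(218,178),.008);b=wplane(f,(322,188),.008);print(a,b,np.linalg.norm(a-b),np.degrees(np.arctan2((b-a)[1],(b-a)[0])))
print('sleeve',wplane(f,(203,324),.022))
cv2.imwrite('pics/d.png',cv2.resize(im[0:200,200:360],(480,600),interpolation=2))
E
```

```text
[[270, 77, 17, 22, 295]] [[278.0, 87.4]]
spindle [0.51570507 0.08915805 0.072     ] hub [0.5245188  0.18332617 0.0705    ] 0.09459157861499448 knob [0.52113224 0.1280986  0.1045    ] 0.05533131213062318
yaw -5.347061638113645
[0.45230945 0.03828073 0.008     ] [0.5684709  0.02704582 0.008     ] 0.11670348831389322 -5.524351788350244
sleeve [ 0.42806504 -0.13869741  0.022     ]
```

View pics/d.png

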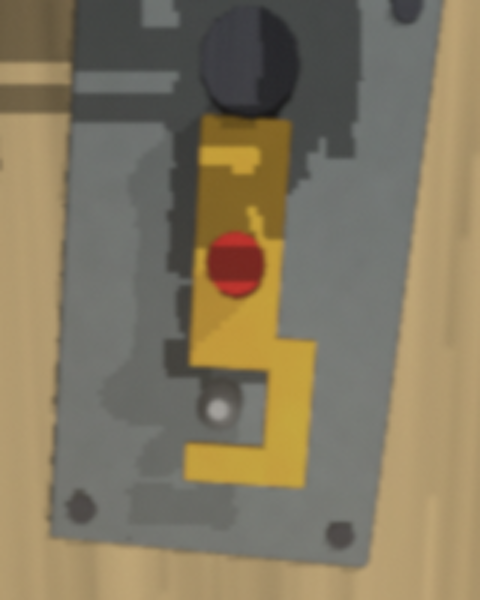

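Request:
apply_moves:
  plan:
    - [[-0.004,0.044,-0.02],[0,0,0],32]
    - [[-0.004,0.088,-0.05],[0,0,0],32]
    - [[-0.004,0.088,-0.1],[0,0,0],32]
    - [[-0.004,0.088,-0.147],[0,0,0],32]
    - [[-0.004,0.088,-0.147],[0,0,0],32]

```text
time_s: 1.15
tcp_pos: [0.5187, 0.1271, 0.0849]
eef_rot: [-0.002, 0.707, 0.707, -0.003]
wrist_force: [-0.6, 0.2, -0.0]
opening: 0.498
grasp_force: 0.0
```

Request:
apply_moves:
  plan:
    - [[0,0,0],[0,0,0],24]
    - [[0.0,0,0],[0,0,0],24]

```text
time_s: 1.4
tcp_pos: [0.5225, 0.1278, 0.0899]
eef_rot: [0.001, 0.707, 0.707, 0.002]
wrist_force: [0.4, -0.2, 0.7]
opening: 0.289
grasp_force: 0.0
```

Request:
apply_moves:
  plan:
    - [[0.0058,0,0],[0,0,0.2],24]
    - [[0.0115,0.0004,0],[0,0,0.4],24]
    - [[0.0171,0.0015,0],[0,0,0.6],24]
    - [[0.0226,0.0032,0],[0,0,0.8],24]
    - [[0.028,0.0054,0],[0,0,1.0],24]

```text
time_s: 2.02
tcp_pos: [0.5497, 0.1334, 0.0895]
eef_rot: [0.001, 0.499, 0.867, 0.001]
wrist_force: [0.1, 0.1, -0.3]
opening: 0.265
grasp_force: 0.5
```

Request:
apply_moves:
  plan:
    - [[0.005,0.0028,0],[0,0,0.2],24]
    - [[0.0097,0.006,0],[0,0,0.4],24]
    - [[0.014,0.0097,0],[0,0,0.6],24]
    - [[0.018,0.0141,0],[0,0,0.8],24]
    - [[0.0215,0.0187,0],[0,0,1.0],24]

```text
time_s: 2.65
tcp_pos: [0.5711, 0.1521, 0.0895]
eef_rot: [0.001, 0.257, 0.966, 0.0]
wrist_force: [-0.7, -0.7, -0.1]
opening: 0.261
grasp_force: 0.5
```

Request:
apply_moves:
  plan:
    - [[0.0029,0.005,0],[0,0,0.2],24]
    - [[0.0055,0.0105,0],[0,0,0.4],24]
    - [[0.0074,0.0163,0],[0,0,0.6],24]
    - [[0.0087,0.0221,0],[0,0,0.8],24]
    - [[0.009,0.026,0],[0,0,0.8],24]

```text
time_s: 3.28
tcp_pos: [0.5806, 0.1781, 0.0894]
eef_rot: [0.002, 0.053, 0.999, 0.0]
wrist_force: [0.4, -1.3, -0.3]
opening: 0.261
grasp_force: 0.6
```

```bash
python3 -c "
from h import *
s=arm.read_state();print(s['tcp_pos'],s['wrist_force'],s['joint_pos'])
save('scene','e.png')
im=cv2.imread('pics/e.png')[160:250,250:370];cv2.imwrite('pics/e2.png',cv2.resize(im,(480,360)))
"
```

```text
[0.58055447 0.17807395 0.08939299] [ 0.35761585 -1.29056887 -0.28328616] [ 1.71661135e-01  6.29315831e-01  1.47356762e+00 -4.24525562e-04
  1.03559503e+00 -1.29319349e+00]
```

View pics/e2.png

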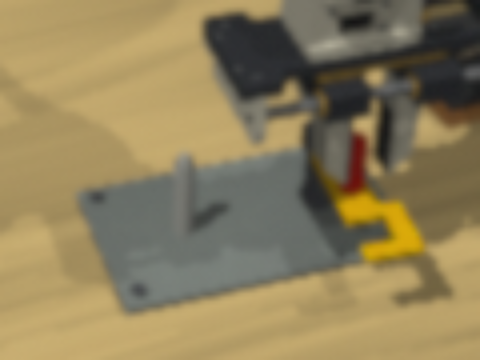

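The crop shows the keeper swung well aside (about 1.4 rad) with the spindle free. Next I'll look at the rings from above.

Request:
apply_moves:
  plan:
    - [[0,0,0.04],[0,0,0],40]
    - [[0,0,0.09],[0,0,-0.1],60]
    - [[-0.01,-0.05,0.147],[0,0,-0.4],90]
    - [[-0.02,-0.1,0.147],[0,0,-0.7],90]
    - [[-0.03,-0.16,0.147],[0,0,-1.0],90]

```text
time_s: 3.95
tcp_pos: [0.5497, 0.0168, 0.2371]
eef_rot: [0.002, 0.312, 0.95, 0.001]
wrist_force: [1.1, -0.4, 0.3]
opening: 0.754
grasp_force: 0.0
```

Request:
apply_moves:
  plan:
    - [[-0.01,-0.06,0],[0,0,-0.33],90]
    - [[-0.02,-0.12,0],[0,0,-0.66],90]
    - [[-0.03,-0.18,0],[0,0,-1.0],90]
    - [[-0.04,-0.24,0],[0,0,-1],90]

```text
time_s: 4.45
tcp_pos: [0.509, -0.2238, 0.2357]
eef_rot: [0.001, 0.546, 0.837, 0.0]
wrist_force: [0.7, -0.9, 0.4]
opening: 0.984
grasp_force: 0.0
```

Request:
apply_moves:
  plan:
    - [[-0.0,-0.04,0],[0,0,-0.33],90]
    - [[-0.01,-0.078,0],[0,0,-0.66],90]
    - [[-0.01,-0.078,0],[0,0,-0.8],90]
    - [[-0.01,-0.078,0],[0,0,-0.8],90]
    - [[-0.01,-0.078,0],[0,0,-0.8],90]

```text
time_s: 5.08
tcp_pos: [0.4996, -0.2995, 0.2352]
eef_rot: [0.0, 0.707, 0.708, 0.0]
wrist_force: [0.4, -0.2, 0.2]
opening: 0.978
grasp_force: 0.0
```

```bash
python3 - <<'E'
from h import *
print(arm.read_state()['tcp_pos'],arm.read_state()['eef_rot'])
f='w2.png';im=wshot(f)
for k,p in dict(brass=(.563,-.197,.014),sleeve=(.427,-.140,.022),collar=(.546,-.33,.012),spare=(.428,-.293,.022)).items(): print(k,wproj(f,p).round(0))
E
```

```text
[ 0.49964505 -0.29947533  0.2351788 ] [3.10377072e-04 7.06685319e-01 7.07527914e-01 1.18623966e-04]
brass [345.  79.]
sleeve [207.  14.]
collar [324. 204.]
spare [216. 173.]
```

View pics/w2.png

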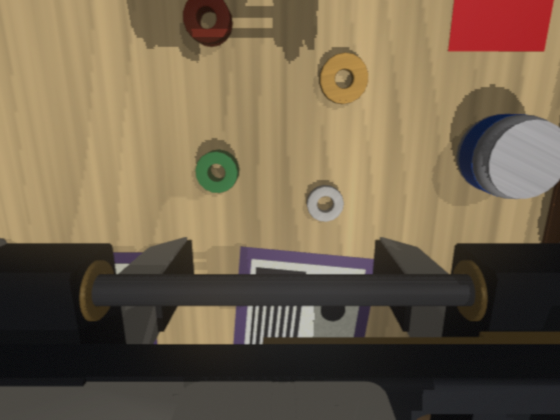

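The wrist view shows brass (344,79), collar (325,204), spare (217,172) and sleeve (207,18), all clear of each other.

```bash
cat >> h.py <<'E'
def ring(f,p,h,r=34):
    im=cv2.imread('pics/'+f);x0,y0=max(p[0]-r,0),max(p[1]-r,0);c=im[y0:p[1]+r,x0:p[0]+r]
    l=cv2.cvtColor(c,cv2.COLOR_BGR2LAB).astype(float)
    ref=np.median(np.vstack([l[p[1]-y0-2:p[1]-y0+3,p[0]-x0+s-1:p[0]-x0+s+2].reshape(-1,3) for s in(-15,15)]),0)
    bg=np.median(l[-5:].reshape(-1,3),0)
    w=np.array([.5,1,1]);m=(np.linalg.norm((l-ref)*w,axis=2)<np.linalg.norm((l-bg)*w,axis=2)).astype(np.uint8)
    m=cv2.morphologyEx(m,cv2.MORPH_OPEN,np.ones((3,3)))
    cs,_=cv2.findContours(m,cv2.RETR_EXTERNAL,cv2.CHAIN_APPROX_NONE);k=max(cs,key=cv2.contourArea)
    e=cv2.fitEllipse(k);u=np.array(e[0])+[x0,y0];return u.round(1),np.round(e[1],1),wplane(f,u,h).round(4)
E
python3 - <<'E'
from h import *
print(ring('w2.png',(344,79),.008));print(ring('w2.png',(325,204),.007));print(ring('w2.png',(207,18),.013))
for u,z in(((344,78.5),.008),((325,203.5),.007),((207,18),.013),((344,77.5),.014)):print(wplane('w2.png',u,z))
E
```

```text
(array([342.2,  76.2]), array([49.2, 54.6]), array([ 0.5607, -0.1941,  0.008 ]))
(array([325. , 203.5]), array([34.3, 35.8]), array([ 0.5477, -0.3307,  0.007 ]))
(array([206.7,  22. ]), array([49.9, 60. ]), array([ 0.4246, -0.1448,  0.013 ]))
[ 0.56262266 -0.19632946  0.008     ]
[ 0.54770212 -0.33078686  0.007     ]
[ 0.42508252 -0.14124384  0.013     ]
[ 0.5615674  -0.19585792  0.014     ]
```

Request:
apply_moves:
  plan:
    - [[0.032,0.05,-0.02],[0,0,0],72]
    - [[0.0627,0.103,-0.06],[0,0,0],72]
    - [[0.0627,0.103,-0.12],[0,0,0],72]
    - [[0.0627,0.103,-0.18],[0,0,0],72]
    - [[0.0627,0.103,-0.2],[0,0,0],72]

```text
time_s: 5.75
tcp_pos: [0.5603, -0.1947, 0.0308]
eef_rot: [-0.003, 0.706, 0.708, -0.001]
wrist_force: [0.3, 0.1, 0.1]
opening: 0.786
grasp_force: 0.0
```

Request:
apply_moves:
  plan:
    - [[0,0,-0.012],[0,0,0],72]
    - [[0,0,-0.023],[0,0,0],72]
    - [[0,0,-0.023],[0,0,0],72]

```text
time_s: 6.12
tcp_pos: [0.5623, -0.1969, 0.0119]
eef_rot: [0.0, 0.707, 0.707, 0.0]
wrist_force: [-0.2, -0.3, -0.5]
opening: 0.789
grasp_force: 0.0
```

```bash
python3 - <<'E'
from h import *
print(arm.read_state()['tcp_pos'],arm.read_state()['wrist_force'])
wshot('w3.png')
E
```

```text
[ 0.56233367 -0.1968901   0.01190435] [-0.22606279 -0.31092063 -0.5088048 ]
```

View pics/w3.png

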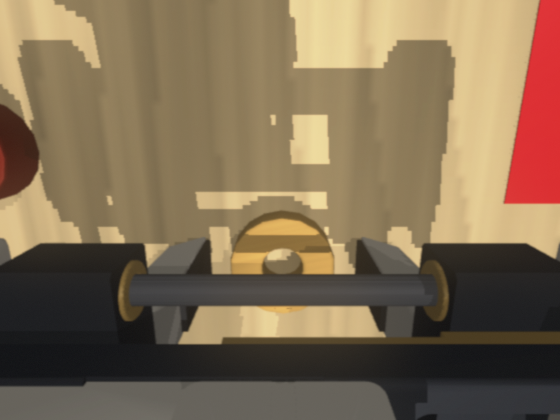

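The ring sits centred between the fingers at column 283, with its rim spanning rows 212 to 312. I'll check y and close.

```bash
python3 - <<'E'
from h import *
f='w3.png'
print(wplane(f,(283,212),0)-[0,.025,0],wplane(f,(283,312),.014)+[0,.025,0], wplane(f,(283,250),.014)-[0,.0095,0],wplane(f,(231,265),.014),wplane(f,(334,265),.014))
E
```

```text
[ 0.56223019 -0.19810596  0.        ] [ 0.56226762 -0.19482412  0.014     ] [ 0.56223856 -0.19674134  0.014     ] [ 0.53788198 -0.19483034  0.014     ] [ 0.58614274 -0.1947946   0.014     ]
```

Request:
apply_moves:
  plan:
    - [[0,0,0],[0,0,0],44]
    - [[0,0,0],[0,0,0],44]
    - [[0,0,0],[0,0,0],44]
    - [[0,0,0],[0,0,0],44]
    - [[0,0,0],[0,0,0],44]

```text
time_s: 6.8
tcp_pos: [0.5624, -0.197, 0.0122]
eef_rot: [0.0, 0.707, 0.707, 0.0]
wrist_force: [-0.4, 0.4, 5.4]
opening: 0.533
grasp_force: 30.0
```

Request:
apply_moves:
  plan:
    - [[0,0,0.05],[0,0,0],44]
    - [[0,0.02,0.108],[0,0,0],44]
    - [[-0.015,0.08,0.108],[0,0,0],44]
    - [[-0.03,0.14,0.108],[0,0,0],44]
    - [[-0.0467,0.19,0.108],[0,0,0],44]

```text
time_s: 7.42
tcp_pos: [0.5144, -0.0048, 0.1194]
eef_rot: [-0.0, 0.707, 0.707, -0.0]
wrist_force: [1.1, 1.1, -2.2]
opening: 0.534
grasp_force: 30.0
```

Request:
apply_moves:
  plan:
    - [[0,0.02,0],[0,0,0],44]
    - [[0,0.02,0],[0,0,0],44]
    - [[0,0.02,0],[0,0,0],44]

```text
time_s: 7.8
tcp_pos: [0.5156, 0.0125, 0.1195]
eef_rot: [-0.0, 0.707, 0.707, -0.0]
wrist_force: [-0.2, -0.1, -3.3]
opening: 0.534
grasp_force: 30.0
```

```bash
python3 - <<'E'
from h import *
s=arm.read_state();print(s['tcp_pos'],s['eef_rot'],s['grasp_force'],s['wrist_force'])
f='w4.png';im=wshot(f)
print(wproj(f,(.5157,.089,.072)))
cv2.imwrite('pics/w4c.png',cv2.resize(im[20:320,160:400],(640,800))[:600])
E
```

```text
[0.51557242 0.01254806 0.11945547] [-2.14443231e-05  7.07173959e-01  7.07039573e-01 -1.81187342e-04] 29.999551568180323 [-0.1856735  -0.13850509 -3.27674888]
[283.49131534 101.67194955]
```

View pics/w4c.png

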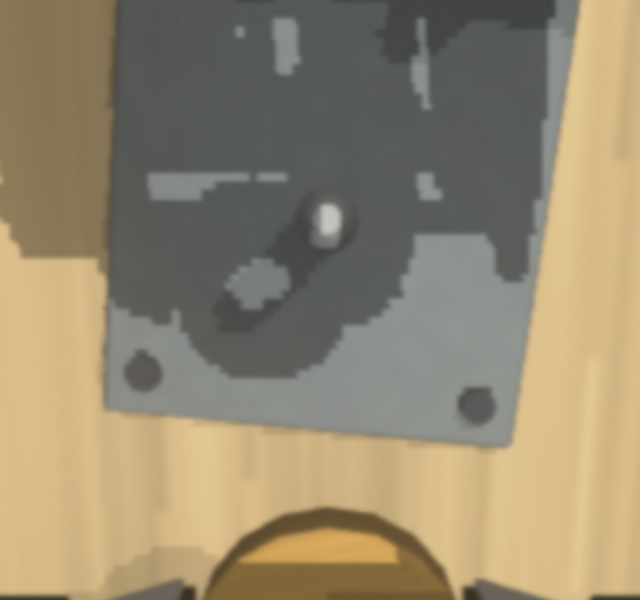

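The spindle tip is at crop (326,222), i.e. pixel (282.3,103.3), within 1 mm of my estimate, and the held brass is centred at column ~284. I'll go above it and lower slowly, watching force.

Request:
apply_moves:
  plan:
    - [[0,0.04,0],[0,0,0],44]
    - [[-0.0005,0.0755,0],[0,0,0],44]
    - [[-0.0005,0.0755,-0.02],[0,0,0],44]
    - [[-0.0005,0.0755,-0.035],[0,0,0],44]
    - [[-0.0005,0.0755,-0.04],[0,0,0],44]

```text
time_s: 8.48
tcp_pos: [0.5146, 0.0877, 0.0786]
eef_rot: [-0.001, 0.708, 0.707, -0.001]
wrist_force: [0.2, 0.6, -2.3]
opening: 0.537
grasp_force: 30.0
```

Request:
apply_moves:
  plan:
    - [[0,0,-0.004],[0,0,0],44]
    - [[0,0,-0.008],[0,0,0],44]
    - [[0,0,-0.012],[0,0,0],44]
    - [[0,0,-0.016],[0,0,0],44]

```text
time_s: 8.98
tcp_pos: [0.5151, 0.0886, 0.0637]
eef_rot: [0.0, 0.707, 0.707, 0.0]
wrist_force: [0.6, 0.2, -1.7]
opening: 0.534
grasp_force: 30.0
```

```bash
python3 - <<'E'
from h import *
s=arm.read_state();print(s['tcp_pos'],s['grasp_force'],s['wrist_force'],s['ft_torque'])
f='w5.png';im=wshot(f)
a=im[220:320,210:360];b=viewer.camera('side')[170:260,190:290]
cv2.imwrite('pics/w5c.png',np.hstack([cv2.resize(a,(450,300)),cv2.resize(b,(333,300))]))
E
```

```text
[0.51513527 0.08856788 0.06367166] 29.999473839998245 [ 0.62580831  0.20584348 -1.70993845] [ 0.00202634  0.01267444 -0.01003609]
```

View pics/w5c.png

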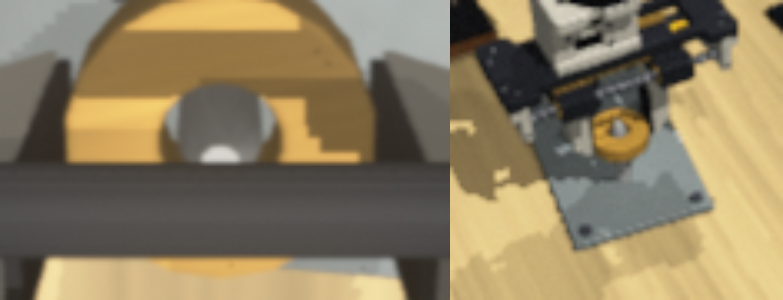

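Both views show the brass threaded, with the spindle tip centred in the bore and no contact force. I'm out of picture views, so numbers only from here. Lowering home.

Request:
apply_moves:
  plan:
    - [[0,0,-0.01],[0,0,0],44]
    - [[0,0,-0.02],[0,0,0],44]
    - [[0,0,-0.03],[0,0,0],44]
    - [[0,0,-0.037],[0,0,0],44]
    - [[0,0,-0.041],[0,0,0],44]

```text
time_s: 9.7
tcp_pos: [0.5148, 0.0886, 0.0221]
eef_rot: [-0.0, 0.707, 0.707, -0.0]
wrist_force: [-0.1, 0.4, -2.2]
opening: 0.537
grasp_force: 30.0
```

Request:
apply_moves:
  plan:
    - [[0,0,-0.001],[0,0,0],44]
    - [[0,0,-0.002],[0,0,0],44]
    - [[0,0,-0.003],[0,0,0],44]
    - [[0,0,-0.003],[0,0,0],44]

```text
time_s: 10.2
tcp_pos: [0.5153, 0.0886, 0.0202]
eef_rot: [0.0, 0.707, 0.707, 0.0]
wrist_force: [-1.0, 0.1, 4.1]
opening: 0.535
grasp_force: 30.0
```

Contact at the home height. Release and retreat.

Request:
apply_moves:
  plan:
    - [[0,0,0],[0,0,0],56]
    - [[0,0,0],[0,0,0],66]
    - [[0,0,0],[0,0,0],70]
    - [[0,0,0],[0,0,0],70]
    - [[0,0,0.03],[0,0,0],70]

```text
time_s: 10.82
tcp_pos: [0.5134, 0.0885, 0.0483]
eef_rot: [-0.002, 0.707, 0.707, -0.002]
wrist_force: [-0.5, -0.5, -0.1]
opening: 0.765
grasp_force: 0.0
```

Request:
apply_moves:
  plan:
    - [[0,0,0.06],[0,0,0],70]
    - [[0,0,0.12],[0,0,0],70]
    - [[-0.03,-0.06,0.14],[0,0,0],72]
    - [[-0.06,-0.12,0.14],[0,0,0],72]
    - [[-0.088,-0.17,0.14],[0,0,0],72]

```text
time_s: 11.45
tcp_pos: [0.4295, -0.077, 0.1902]
eef_rot: [0.001, 0.707, 0.707, 0.0]
wrist_force: [0.7, -0.4, -0.6]
opening: 0.787
grasp_force: 0.0
```

Request:
apply_moves:
  plan:
    - [[0,-0.05,0],[0,0,0],72]
    - [[0,-0.1,0],[0,0,0],72]
    - [[0,-0.12,0],[0,0,0],72]
    - [[0,-0.12,0],[0,0,0],72]

```text
time_s: 11.95
tcp_pos: [0.43, -0.1962, 0.1894]
eef_rot: [-0.0, 0.708, 0.706, 0.0]
wrist_force: [-0.1, -0.2, 0.1]
opening: 0.788
grasp_force: 0.0
```

```bash
python3 - <<'E'
from h import *
print(arm.read_state()['tcp_pos'])
f='w6.png';im=wshot(f);hsv=cv2.cvtColor(im,cv2.COLOR_BGR2HSV)
p=wproj(f,(.426,-.141,.011));print(p)
m=(((hsv[...,0]<9)|(hsv[...,0]>170))&(hsv[...,1]>120)).astype(np.uint8);m[250:]=0;m[:,420:]=0
cs,_=cv2.findContours(m,cv2.RETR_EXTERNAL,cv2.CHAIN_APPROX_NONE)
for k in sorted(cs,key=cv2.contourArea)[-3:]:
    print(cv2.boundingRect(k),cv2.contourArea(k),np.round(cv2.minEnclosingCircle(k),1) if 0 else cv2.minEnclosingCircle(k))
    x,y,w,h=cv2.boundingRect(k)
    # +y bottom rim on table, -y top rim, sides
    print(wplane(f,(x+w/2,y),0)-[0,.023,0],wplane(f,(x+w/2,y+h),.022)+[0,.023,0],wplane(f,(x,y+h/2),.022)+[.023,0,0],wplane(f,(x+w,y+h/2),.022)-[.023,0,0])
# brass check in scene/side
for n in('scene','side'):
    a=viewer.camera(n);cv2.imwrite('pics/br_%s.png'%n,a);print(n,proj(n,(.515,.0885,.022)),a[tuple(np.int32(proj(n,(.515+.016,.0885,.022)))[::-1])],a[tuple(np.int32(proj(n,(.515-.016,.0885,.022)))[::-1])])
E
```

```text
[ 0.4300155  -0.19618117  0.18944923]
[278.77008438 128.46851832]
(255, 106, 48, 49) 1777.0 ((278.5, 129.81915283203125), 24.69021224975586)
[ 0.42617875 -0.14369075  0.        ] [ 0.42623761 -0.14135519  0.022     ] [ 0.42761592 -0.14219182  0.022     ] [ 0.42505586 -0.14225058  0.022     ]
scene [295.60460723 212.7787332 ] [ 54 133 171] [ 92 124 143]
side [241.29250083 219.02649343] [102 103 102] [8 3 5]
```

Request:
apply_moves:
  plan:
    - [[-0.0037,0.0539,-0.05],[0,0,0],72]
    - [[-0.0037,0.0539,-0.11],[0,0,0],72]
    - [[-0.0037,0.0539,-0.155],[0,0,0],72]
    - [[-0.0037,0.0539,-0.1755],[0,0,0],72]
    - [[-0.0037,0.0539,-0.1755],[0,0,0],72]

```text
time_s: 12.72
tcp_pos: [0.4256, -0.1399, 0.0132]
eef_rot: [-0.002, 0.706, 0.708, -0.0]
wrist_force: [-0.2, -0.3, -0.1]
opening: 0.782
grasp_force: 0.0
```

```bash
python3 - <<'E'
from h import *
print(arm.read_state()['tcp_pos'],arm.read_state()['wrist_force'])
f='w7.png';im=wshot(f);hsv=cv2.cvtColor(im,cv2.COLOR_BGR2HSV)
m=(((hsv[...,0]<9)|(hsv[...,0]>170))&(hsv[...,1]>120)).astype(np.uint8)
ys,xs=np.nonzero(m[:,200:370]);
for r in(220,230,240,250,260,270):
    q=np.nonzero(m[r,200:370])[0]; print(r,(q.min()+200,q.max()+200) if len(q) else None)
print('rows',[ (y,int(m[y,276:290].sum())) for y in list(range(190,222,3))+list(range(296,330,3))])
print(wproj(f,(.4263,-.1423+.023,0)),wproj(f,(.4263,-.1423-.023,.022)),wproj(f,(.4263,-.1423,.022)))
E
```

```text
[ 0.42562111 -0.1399293   0.01316212] [-0.1768207  -0.28644816 -0.05660161]
220 None
230 (np.int64(285), np.int64(309))
240 (np.int64(255), np.int64(318))
250 (np.int64(245), np.int64(322))
260 (np.int64(239), np.int64(328))
270 (np.int64(236), np.int64(330))
rows [(190, 0), (193, 0), (196, 0), (199, 0), (202, 0), (205, 0), (208, 0), (211, 0), (214, 0), (217, 0), (220, 0), (296, 0), (299, 0), (302, 0), (305, 0), (308, 14), (311, 14), (314, 14), (317, 14), (320, 14), (323, 0), (326, 0), (329, 0)]
[284.72623177 217.37611722] [284.41601071 324.75706072] [284.60761544 280.49567399]
```

```bash
python3 - <<'E'
from h import *
f='w8.png';im=wshot(f);print(np.load('pics/w8.png.npy')[:3,3]);hsv=cv2.cvtColor(im,cv2.COLOR_BGR2HSV)
m=(((hsv[...,0]<9)|(hsv[...,0]>170))&(hsv[...,1]>110)).astype(np.uint8)
for c in(270,276,283,290,296):
    q=np.nonzero(m[:345,c])[0];b=q[q>300]; r=b.max()+.5; print(c,r,q.min(), wplane(f,(c,r),.022))
E
```

```text
[ 0.42647151 -0.1406297   0.01425696]
270 317.5 231 [ 0.42031658 -0.16286538  0.022     ]
276 318.5 231 [ 0.42314341 -0.16339557  0.022     ]
283 319.5 228 [ 0.42644735 -0.16392534  0.022     ]
290 317.5 228 [ 0.42974454 -0.1628386   0.022     ]
296 316.5 226 [ 0.43256612 -0.16229334  0.022     ]
```

Request:
apply_moves:
  plan:
    - [[0,0,0],[0,0,0],40]
    - [[0,0,0],[0,0,0],40]
    - [[0,0,0],[0,0,0],40]
    - [[0,0,0],[0,0,0],40]
    - [[0,0,0],[0,0,0],40]

```text
time_s: 13.45
tcp_pos: [0.4267, -0.1418, 0.0147]
eef_rot: [0.0, 0.707, 0.707, 0.0]
wrist_force: [-2.4, 1.1, 6.4]
opening: 0.483
grasp_force: 30.0
```

Request:
apply_moves:
  plan:
    - [[0,0,0.05],[0,0,0],40]
    - [[0,0,0.108],[0,0,0],40]
    - [[0.03,0.05,0.108],[0,0,0],40]
    - [[0.06,0.1,0.108],[0,0,0],40]
    - [[0.0885,0.15,0.108],[0,0,0],40]

```text
time_s: 14.08
tcp_pos: [0.5158, 0.0097, 0.1224]
eef_rot: [0.0, 0.707, 0.707, 0.0]
wrist_force: [1.1, -0.1, -1.3]
opening: 0.489
grasp_force: 30.0
```

Request:
apply_moves:
  plan:
    - [[0,0,0],[0,0,0],40]
    - [[0,0,0],[0,0,0],40]
    - [[0,0,0],[0,0,0],40]

```text
time_s: 14.45
tcp_pos: [0.5144, 0.0072, 0.1221]
eef_rot: [-0.0, 0.708, 0.707, -0.0]
wrist_force: [0.6, 0.5, -0.6]
opening: 0.487
grasp_force: 30.0
```

```bash
cat >> h.py <<'E'
def look(f,z):
    "spindle tip + brass/upper ring blob in wrist frame"
    im=wshot(f);s=arm.read_state();print('tcp',np.load('pics/'+f+'.npy')[:3,3].round(4),s['eef_rot'].round(3),s['wrist_force'].round(1),s['grasp_force'])
    p=wproj(f,(.515,.0885,.072));print('pred tip',p.round(1))
    hsv=cv2.cvtColor(im,cv2.COLOR_BGR2HSV);return im,hsv,p
def blob(m,f,z,p,lim=245):
    m=m.astype(np.uint8);m[lim:]=0;m[:,:int(p[0])-80]=0;m[:,int(p[0])+80:]=0
    cs,_=cv2.findContours(m,cv2.RETR_EXTERNAL,cv2.CHAIN_APPROX_NONE)
    for k in sorted(cs,key=cv2.contourArea)[-2:]:
        x,y,w,h=cv2.boundingRect(k);print((x,y,w,h),cv2.contourArea(k),'bbox mid at z:',wplane(f,(x+w/2,y+h/2),z).round(4))
E
python3 - <<'E'
from h import *
im,hsv,p=look('w9.png',.022)
H,S,V=[hsv[...,i] for i in range(3)]
print('brass');blob((S>90)&(H>12)&(H<28)&(np.abs(np.arange(560)-p[0])<70)&(np.abs(np.arange(420)-p[1])<70)[:,None],'w9.png',.018,p)
x,y=np.int32(p); c=V[y-14:y+15,x-14:x+15]; print(c[::2,::2])
E
```

```text
tcp [0.5144 0.0072 0.1221] [-0.     0.708  0.706 -0.   ] [-0.3  0.4 -0.4] 29.99964963644743
pred tip [284.2  92.7]
brass
(249, 58, 71, 74) 3947.5 bbox mid at z: [0.5154 0.0893 0.018 ]
[[136 135 136 136 136 136 135 134 136 138 139 140 140 141 142]
 [137 137 138 137 130 122 114 108 115 119 129 138 141 143 142]
 [140 139 134 121 100  92  92  94  95  93  99 116 132 137 137]
 [141 137 116  85  85  92  98 102 102  99  96  88 105 128 134]
 [139 122  85  81  87  98 123 140 118 105  99  93  85 110 133]
 [128  93  75  80  91 139 186 183 137 116 102  95  87  92 128]
 [120  83  75  80 106 186 173 131 130 127 105  94  87  79 113]
 [114  78  75  78 116 199 175 131 130 128 106  92  86  78 103]
 [123  75  73  75 106 191 175 132 131 124  97  88  84  78  99]
 [123  75  72  74  93 145 159 131 124 100  85  83  79  76  99]
 [ 98  76  73  74  93 115 109  88  85  80  79  77  76  76 104]
 [102  79  77  86 100 113  95  73  74  75  77  75  74  82 120]
 [107  89  75  82  98 104  76  71  72  72  73  76  77  93 130]
 [111 103  82  75  79  84  73  71  71  73  78  77  86 118 135]
 [110 108 100  81  75  76  75  74  83  91  78  87 115 133 135]]
```

Request:
apply_moves:
  plan:
    - [[0.0006,0.04,0],[0,0,0],40]
    - [[0.0006,0.0813,0],[0,0,0],40]
    - [[0.0006,0.0813,-0.01],[0,0,0],40]
    - [[0.0006,0.0813,-0.02],[0,0,0],40]
    - [[0.0006,0.0813,-0.03],[0,0,0],40]

```text
time_s: 15.12
tcp_pos: [0.5154, 0.0883, 0.0914]
eef_rot: [-0.0, 0.708, 0.706, -0.0]
wrist_force: [0.2, 0.6, -1.1]
opening: 0.49
grasp_force: 30.0
```

Request:
apply_moves:
  plan:
    - [[0,0,-0.005],[0,0,0],40]
    - [[0,0,-0.01],[0,0,0],40]
    - [[0,0,-0.015],[0,0,0],40]
    - [[0,0,-0.02],[0,0,0],40]

```text
time_s: 15.62
tcp_pos: [0.5157, 0.0896, 0.072]
eef_rot: [0.0, 0.707, 0.707, 0.0]
wrist_force: [0.5, -1.4, -0.0]
opening: 0.489
grasp_force: 30.0
```

```bash
python3 - <<'E'
from h import *
im,hsv,p=look('w10.png',.022)
H,S,V=[hsv[...,i] for i in range(3)]
m=((H<9)|(H>170))&(S>90)
for r in range(236,276,4):
    q=np.nonzero(m[r,215:350])[0]+215
    if len(q):
        g=np.nonzero(np.diff(q)>4)[0]; print(r,q[0],q[-1],[(q[i],q[i+1]) for i in g])
for r in range(244,276,3): print(r,V[r,262:308:3],S[r,262:308:6])
E
```

```text
tcp [0.5157 0.0896 0.072 ] [-0.     0.707  0.707 -0.   ] [ 0.4 -0.2 -1.4] 29.999760249629617
pred tip [281.7 269.1]
236 246 320 []
240 244 322 []
244 242 324 []
248 240 325 []
252 238 328 []
256 237 329 [(np.int64(272), np.int64(294))]
260 235 331 [(np.int64(265), np.int64(301))]
264 234 331 [(np.int64(265), np.int64(301))]
268 234 331 [(np.int64(268), np.int64(298))]
272 234 332 [(np.int64(274), np.int64(292))]
244 [115 116 117 117 117 117 114 114 115 114 115 115 115 116 114  98] [162 161 161 161 160 160 160 154]
247 [99 98 98 99 98 96 83 82 83 83 82 83 82 84 84 84] [155 156 156 151 151 152 149 146]
250 [97 98 99 98 88 84 83 82 82 82 82 82 83 83 83 83] [158 160 151 151 152 149 147 144]
253 [98 98 96 94 82 82 83 83 83 82 83 83 82 83 83 83] [159 157 152 135 135 151 149 144]
256 [ 98  97  83  82  89  99 103 101 101  99  90  82  82  83  82  83] [156 151  69  17  20  65 149 149]
259 [ 97  97  95  95  99 102 104 106 107 106 106 134 141  84  83  83] [160 115  18  17  17  17 150 147]
262 [154 139 191  96 102 107 145 149 124 118 112 171 230 129 142  92] [161 133  18  11  14  16 141 156]
265 [145  80 148  99 106 194 220 220 207 137 111 196 146  76 140 121] [162  93  14   8  10  16  54 162]
268 [122  64  68 117 116 218 221 221 220 154 121 129  70  64 111 152] [163 113  13   6   8   8 113 161]
271 [102  64  64  66  75 184 222 222 201 128  91  66  66  65  99 150] [158 135  78   7  11  53 135 160]
274 [ 69  59  60  60  60  63 100 110  66  61  60  60  61  60  67  87] [74 51 55 26 50 51 54 72]
```

Spindle tip is centred in the sleeve's bore (columns 277–290 inside 264–302). Lowering.

Request:
apply_moves:
  plan:
    - [[0,0,-0.008],[0,0,0],40]
    - [[0,0,-0.016],[0,0,0],40]
    - [[0,0,-0.024],[0,0,0],40]
    - [[0,0,-0.03],[0,0,0],40]
    - [[0,0,-0.033],[0,0,0],40]

```text
time_s: 16.3
tcp_pos: [0.5154, 0.0896, 0.0387]
eef_rot: [-0.0, 0.707, 0.707, -0.0]
wrist_force: [0.5, 0.7, -0.9]
opening: 0.485
grasp_force: 30.0
```

Request:
apply_moves:
  plan:
    - [[0,0,-0.001],[0,0,0],40]
    - [[0,0,-0.002],[0,0,0],40]
    - [[0,0,-0.003],[0,0,0],40]
    - [[0,0,-0.003],[0,0,0],40]

```text
time_s: 16.8
tcp_pos: [0.5157, 0.0896, 0.0367]
eef_rot: [0.0, 0.707, 0.707, 0.0]
wrist_force: [-1.0, -0.2, 4.0]
opening: 0.484
grasp_force: 30.0
```

Request:
apply_moves:
  plan:
    - [[0,0,0],[0,0,0],54]
    - [[0,0,0],[0,0,0],64]
    - [[0,0,0],[0,0,0],70]
    - [[0,0,0],[0,0,0],70]
    - [[0,0,0.03],[0,0,0],70]

```text
time_s: 17.42
tcp_pos: [0.514, 0.0895, 0.0647]
eef_rot: [-0.002, 0.707, 0.707, -0.002]
wrist_force: [0.2, -0.9, 0.4]
opening: 0.761
grasp_force: 0.0
```

Request:
apply_moves:
  plan:
    - [[0,0,0.05],[0,0,0],70]
    - [[0,0,0.1],[0,0,0],70]
    - [[0,-0.05,0.123],[0,0,0],66]
    - [[0,-0.1,0.123],[0,0,0],66]
    - [[0.01,-0.155,0.123],[0,0,0],66]

```text
time_s: 18.05
tcp_pos: [0.5254, -0.0665, 0.1899]
eef_rot: [0.0, 0.707, 0.707, 0.0]
wrist_force: [0.4, -0.6, -0.3]
opening: 0.715
grasp_force: 0.0
```

Request:
apply_moves:
  plan:
    - [[0,-0.055,0],[0,0,0],66]
    - [[0,-0.11,0],[0,0,0],66]
    - [[0.01,-0.165,0],[0,0,0],66]
    - [[0.022,-0.22,0],[0,0,0],66]
    - [[0.022,-0.275,0],[0,0,0],66]

```text
time_s: 18.68
tcp_pos: [0.5479, -0.3421, 0.1889]
eef_rot: [0.0, 0.707, 0.707, 0.0]
wrist_force: [0.9, 0.4, 0.3]
opening: 0.722
grasp_force: 0.0
```

Request:
apply_moves:
  plan:
    - [[0,-0.03,0],[0,0,0],66]
    - [[0,-0.045,0],[0,0,0],66]
    - [[0,-0.045,0],[0,0,0],66]
    - [[0,-0.045,0],[0,0,0],66]

```text
time_s: 19.18
tcp_pos: [0.5479, -0.384, 0.1893]
eef_rot: [-0.0, 0.707, 0.708, 0.0]
wrist_force: [0.2, 0.9, -0.4]
opening: 0.715
grasp_force: 0.0
```

```bash
python3 - <<'E'
from h import *
f='w11.png';im=wshot(f);print(np.load('pics/w11.png.npy')[:3,3].round(4))
p=np.int32(wproj(f,(.5477,-.331,.006)));print(p)
hsv=cv2.cvtColor(im,cv2.COLOR_BGR2HSV)
m=(hsv[...,1]<45).astype(np.uint8);m[250:]=0
cs,_=cv2.findContours(m,cv2.RETR_EXTERNAL,cv2.CHAIN_APPROX_NONE)
for k in cs:
    x,y,w,h=cv2.boundingRect(k)
    if 25<w<70 and 25<h<70: print((x,y,w,h),cv2.contourArea(k),wplane(f,(x+w/2,y),0)-[0,.021,0],wplane(f,(x+w/2,y+h),.012)+[0,.021,0],wplane(f,(x,y+h/2),.012)+[.021,0,0],wplane(f,(x+w,y+h/2),.012)-[.021,0,0])
E
```

```text
[ 0.5479 -0.384   0.1893]
[283 130]
(261, 108, 44, 45) 1479.0 [ 0.5476558  -0.33130386  0.        ] [ 0.54773573 -0.33050496  0.012     ] [ 0.5481658  -0.33061768  0.012     ] [ 0.54722455 -0.33053772  0.012     ]
```

Request:
apply_moves:
  plan:
    - [[-0.0002,0.0532,-0.05],[0,0,0],66]
    - [[-0.0002,0.0532,-0.11],[0,0,0],66]
    - [[-0.0002,0.0532,-0.16],[0,0,0],66]
    - [[-0.0002,0.0532,-0.178],[0,0,0],66]
    - [[-0.0002,0.0532,-0.178],[0,0,0],66]

```text
time_s: 19.85
tcp_pos: [0.5479, -0.3317, 0.0117]
eef_rot: [0.0, 0.707, 0.707, 0.0]
wrist_force: [0.3, -0.3, 0.4]
opening: 0.716
grasp_force: 0.0
```

Request:
apply_moves:
  plan:
    - [[0,0,0],[0,0,0],36]
    - [[0,0,0],[0,0,0],36]
    - [[0,0,0],[0,0,0],36]
    - [[0,0,0],[0,0,0],36]
    - [[0,0,0],[0,0,0],36]

```text
time_s: 20.48
tcp_pos: [0.5478, -0.3325, 0.0121]
eef_rot: [0.001, 0.707, 0.707, 0.0]
wrist_force: [-1.6, -0.3, 6.1]
opening: 0.441
grasp_force: 30.0
```

```bash
python3 - <<'E'
from h import *
f='w12.png';im=wshot(f);T=np.load('pics/w12.png.npy')[:3,3];print(T.round(4),arm.read_state()['grasp_force'])
print(wproj(f,T+[0,.021,-.011]),wproj(f,T+[0,-.021,.001]),wproj(f,T+[0,.0095,.001]))
print('near rim',im[215:245:2,283].tolist()); print('back',im[304:330:2,283].tolist())
print('hole',im[246:276:2,283].tolist())
E
```

```text
[ 0.5478 -0.3325  0.0121] 30.00179383903742
[283.18116638 217.95956632] [283.14649024 307.22801159] [283.20191096 249.37346494]
near rim [[100, 116, 125], [102, 107, 111], [106, 112, 115], [137, 141, 144], [218, 222, 224], [226, 230, 232], [228, 231, 233], [171, 176, 178], [147, 152, 154], [146, 151, 154], [144, 149, 152], [143, 148, 151], [143, 148, 150], [141, 147, 150], [135, 168, 186]]
back [[73, 79, 83], [114, 151, 172], [137, 186, 214], [137, 186, 214], [137, 186, 214], [136, 187, 214], [136, 187, 214], [137, 188, 214], [137, 188, 215], [137, 188, 215], [137, 187, 214], [137, 187, 215], [138, 188, 215]]
hole [[136, 183, 209], [136, 183, 208], [135, 182, 208], [136, 183, 209], [136, 184, 209], [134, 181, 207], [97, 129, 146], [84, 110, 125], [84, 111, 125], [84, 111, 125], [84, 110, 125], [85, 111, 126], [85, 106, 118], [87, 92, 94], [66, 69, 72]]
```

```bash
python3 - <<'E'
from h import *
f='w12.png';im=cv2.imread('pics/'+f);T=np.load('pics/'+f+'.npy')[:3,3]
for y in(.021,.0095,0,-.0095,-.021): print(y,wproj(f,T+[0,y,.001])[1].round(1),wproj(f,T+[0,y,-.011])[1].round(1))
print((wproj(f,T+[.0095,0,.001])-wproj(f,T-[.0095,0,-.001])))
hsv=cv2.cvtColor(im,cv2.COLOR_BGR2HSV);S=hsv[...,1]
for r in range(214,276,4):
    q=np.nonzero(S[r,225:345]>50)[0]+225; h=q[(q>255)&(q<311)]; o=np.nonzero(S[r,225:345]<40)[0]+225
    print(r,'hole',(h.min(),h.max()) if len(h) else None,'grey',(o.min(),o.max()) if len(o) else None)
E
```

```text
0.021 226.0 218.0
0.0095 249.4 239.9
0 268.0 257.4
-0.0095 286.1 274.5
-0.021 307.2 294.4
[4.01490830e+01 6.30095395e-03]
214 hole (np.int64(256), np.int64(310)) grey None
218 hole (np.int64(256), np.int64(310)) grey (np.int64(270), np.int64(298))
222 hole (np.int64(256), np.int64(310)) grey (np.int64(261), np.int64(305))
226 hole None grey (np.int64(256), np.int64(311))
230 hole None grey (np.int64(251), np.int64(314))
234 hole None grey (np.int64(249), np.int64(317))
238 hole None grey (np.int64(234), np.int64(331))
242 hole None grey (np.int64(225), np.int64(343))
246 hole (np.int64(272), np.int64(294)) grey (np.int64(225), np.int64(344))
250 hole (np.int64(267), np.int64(297)) grey (np.int64(225), np.int64(344))
254 hole (np.int64(266), np.int64(301)) grey (np.int64(225), np.int64(344))
258 hole (np.int64(265), np.int64(301)) grey (np.int64(225), np.int64(344))
262 hole (np.int64(267), np.int64(299)) grey (np.int64(225), np.int64(344))
266 hole (np.int64(270), np.int64(295)) grey (np.int64(225), np.int64(344))
270 hole (np.int64(278), np.int64(287)) grey (np.int64(225), np.int64(344))
274 hole None grey (np.int64(225), np.int64(344))
```

Request:
apply_moves:
  plan:
    - [[0,0,0.05],[0,0,0],36]
    - [[0,0.02,0.108],[0,0,0],36]
    - [[-0.01,0.07,0.108],[0,0,0],36]
    - [[-0.02,0.12,0.108],[0,0,0],36]
    - [[-0.0325,0.17,0.108],[0,0,0],36]

```text
time_s: 21.15
tcp_pos: [0.5142, -0.1607, 0.119]
eef_rot: [-0.0, 0.707, 0.707, 0.0]
wrist_force: [1.7, 1.0, 0.1]
opening: 0.44
grasp_force: 30.0
```

Request:
apply_moves:
  plan:
    - [[0,0.055,0],[0,0,0],36]
    - [[0,0.11,0],[0,0,0],36]
    - [[0,0.17,0],[0,0,0],36]
    - [[0,0.17,0],[0,0,0],36]
    - [[0,0.17,0],[0,0,0],36]

```text
time_s: 21.78
tcp_pos: [0.5149, 0.0077, 0.1191]
eef_rot: [0.0, 0.707, 0.707, -0.0]
wrist_force: [-0.6, -0.1, -1.1]
opening: 0.438
grasp_force: 30.0
```

```bash
python3 - <<'E'
from h import *
im,hsv,p=look('w13.png',.022)
H,S,V=[hsv[...,i] for i in range(3)]
blob(((H<9)|(H>170))&(S>90),'w13.png',.042,p)
x,y=np.int32(p); print(V[y-14:y+15:2,x-14:x+15:2])
E
```

```text
tcp [0.5149 0.0077 0.1191] [ 0.     0.707  0.707 -0.   ] [ 0.1 -0.5 -0.7] 29.999605799093843
pred tip [283.7  93.4]
(249, 56, 72, 75) 4055.5 bbox mid at z: [0.5159 0.0897 0.042 ]
[[ 87  87  85  80  72  58  48  47  45  46  50  60  73  81  85]
 [ 86  86  80  62  50  60  67  78  79  67  56  48  50  68  81]
 [ 86  80  64  51  69  85  91  93  95  94  88  74  52  50  67]
 [ 84  70  51  68  82  88  97 101 102 100  96  90  74  56  51]
 [ 81  58  60  78  84  93 112 117 117 109 101  94  86  68  51]
 [ 75  54  68  78  85 136 160 129 129 123 105  96  88  78  66]
 [ 70  59  71  76  95 176 173 130 129 128 114  95  86  78  70]
 [ 68  63  71  75  94 183 181 132 129 129 111  92  86  79  71]
 [ 60  64  70  72  85 165 196 141 129 125  98  86  82  77  71]
 [ 60  65  68  70  80 121 169 133 122 102  82  80  78  74  71]
 [ 64  60  68  68  90 111 115  87  80  77  77  76  75  74  69]
 [ 68  59  69  68  75  99  90  70  71  73  74  71  72  74  66]
 [ 70  64  65  72  68  69  70  69  69  69  71  72  75  70  64]
 [ 71  70  62  67  72  69  68  68  68  70  72  76  73  66  76]
 [ 72  72  69  64  67  72  73  74  74  75  75  72  70  77  86]]
```

Request:
apply_moves:
  plan:
    - [[0.0003,0.04,0],[0,0,0],36]
    - [[0.0003,0.081,0],[0,0,0],36]
    - [[0.0003,0.081,-0.01],[0,0,0],36]
    - [[0.0003,0.081,-0.02],[0,0,0],36]
    - [[0.0003,0.081,-0.03],[0,0,0],36]

```text
time_s: 22.45
tcp_pos: [0.5152, 0.0873, 0.0883]
eef_rot: [-0.0, 0.708, 0.706, -0.0]
wrist_force: [0.8, 0.0, -1.6]
opening: 0.438
grasp_force: 30.0
```

Request:
apply_moves:
  plan:
    - [[0,0,-0.005],[0,0,0],36]
    - [[0,0,-0.01],[0,0,0],36]
    - [[0,0,-0.014],[0,0,0],36]
    - [[0,0,-0.017],[0,0,0],36]

```text
time_s: 22.95
tcp_pos: [0.5152, 0.0888, 0.0721]
eef_rot: [0.0, 0.707, 0.707, 0.0]
wrist_force: [0.4, 0.5, -1.6]
opening: 0.444
grasp_force: 30.0
```

```bash
python3 - <<'E'
from h import *
im,hsv,p=look('w14.png',.022)
for r in range(244,276,3): print(r,hsv[r,258:310:3,2].tolist())
E
```

```text
tcp [0.5152 0.0888 0.0721] [-0.     0.707  0.707 -0.   ] [-1.4 -0.2 -1.7] 29.999736570753157
pred tip [282.7 267.6]
244 [152, 154, 153, 150, 135, 139, 112, 102, 98, 102, 104, 120, 149, 130, 128, 128, 128, 129]
247 [236, 237, 238, 232, 176, 96, 96, 96, 97, 96, 94, 93, 107, 189, 137, 120, 121, 124]
250 [236, 238, 238, 166, 84, 94, 97, 100, 98, 99, 97, 94, 91, 81, 149, 121, 124, 125]
253 [237, 238, 203, 88, 89, 96, 98, 101, 101, 100, 99, 98, 93, 87, 128, 147, 125, 125]
256 [227, 224, 146, 133, 90, 98, 100, 103, 106, 103, 105, 103, 101, 125, 145, 178, 126, 124]
259 [224, 215, 119, 141, 95, 100, 101, 104, 108, 110, 110, 112, 110, 136, 137, 128, 123, 122]
262 [221, 207, 105, 127, 113, 102, 106, 183, 210, 205, 139, 127, 118, 145, 104, 124, 131, 122]
265 [219, 209, 112, 91, 127, 108, 137, 218, 218, 219, 200, 137, 121, 118, 90, 146, 134, 121]
268 [219, 217, 148, 91, 95, 105, 139, 219, 220, 219, 196, 126, 103, 91, 92, 175, 204, 207]
271 [219, 220, 187, 100, 93, 94, 94, 156, 203, 195, 113, 94, 92, 92, 123, 205, 219, 221]
274 [117, 120, 114, 84, 70, 70, 70, 69, 70, 70, 70, 70, 69, 69, 93, 115, 119, 119]
```

Collar is threaded on the tip and centred. Lowering.

Request:
apply_moves:
  plan:
    - [[0,0,-0.005],[0,0,0],36]
    - [[0,0,-0.01],[0,0,0],36]
    - [[0,0,-0.013],[0,0,0],36]
    - [[0,0,-0.0145],[0,0,0],36]

```text
time_s: 23.5
tcp_pos: [0.5151, 0.0888, 0.0574]
eef_rot: [-0.0, 0.707, 0.707, -0.0]
wrist_force: [-0.2, -1.1, -0.0]
opening: 0.443
grasp_force: 30.0
```

Request:
apply_moves:
  plan:
    - [[0,0,-0.001],[0,0,0],36]
    - [[0,0,-0.002],[0,0,0],36]
    - [[0,0,-0.003],[0,0,0],36]
    - [[0,0,-0.003],[0,0,0],36]

```text
time_s: 24.0
tcp_pos: [0.5153, 0.0888, 0.056]
eef_rot: [0.0, 0.707, 0.707, 0.0]
wrist_force: [-3.0, -0.7, 10.6]
opening: 0.439
grasp_force: 30.0
```

Request:
apply_moves:
  plan:
    - [[0,0,0],[0,0,0],50]
    - [[0,0,0],[0,0,0],60]
    - [[0,0,0],[0,0,0],66]
    - [[0,0,0],[0,0,0],66]
    - [[0,0,0.03],[0,0,0],66]

```text
time_s: 24.62
tcp_pos: [0.5137, 0.0887, 0.0832]
eef_rot: [-0.002, 0.707, 0.707, -0.002]
wrist_force: [0.1, -0.6, -0.0]
opening: 0.717
grasp_force: 0.0
```

Request:
apply_moves:
  plan:
    - [[0,0,0.05],[0,0,0],66]
    - [[0,0,0.1],[0,0,0],60]
    - [[0.01,-0.03,0.12],[0,0,0],50]
    - [[0.03,-0.06,0.12],[0,0,0],40]
    - [[0.03,-0.06,0.12],[0,0,0],32]

```text
time_s: 25.25
tcp_pos: [0.5461, 0.027, 0.2047]
eef_rot: [0.0, 0.708, 0.706, 0.0]
wrist_force: [0.1, 1.1, 0.9]
opening: 0.378
grasp_force: 0.0
```

Request:
apply_moves:
  plan:
    - [[0,0,0],[0,0,0],32]
    - [[0,0,0],[0,0,0],32]

```text
time_s: 25.5
tcp_pos: [0.5446, 0.0296, 0.2044]
eef_rot: [-0.0, 0.707, 0.707, -0.0]
wrist_force: [0.6, -0.4, 0.3]
opening: 0.347
grasp_force: 0.0
```

```bash
python3 - <<'E'
from h import *
f='w15.png'
im,hsv,p=look(f,.022);H,S,V=[hsv[...,i] for i in range(3)]
m=(((H<8)|(H>172))&(S>150)&(V>70)).astype(np.uint8);m[240:]=0
n,l,s,c=cv2.connectedComponentsWithStats(m)
for i in range(1,n):
    if s[i,4]>80: print('red',s[i],c[i],wplane(f,c[i],.1045))
print('knob pred',wproj(f,(.5786,.174,.1045)))
q=np.int32(wproj(f,(.515,.0885,.056)));print('collar top px',q)
m=(S<45).astype(np.uint8);m[:q[1]-60]=0
w=wproj(f,(.515+.021,.0885,.056))[0]-q[0];print('r px',w)
for dy in(-20,-10,0,10,20):
    print(dy,hsv[q[1]+dy,q[0]-50:q[0]+51:4,1].tolist())
E
```

```text
tcp [0.5446 0.0296 0.2044] [-0.     0.707  0.707 -0.   ] [-0.1  0.2 -0.1] 0.0
pred tip [246.5 126.7]
red [327   0  18   7  82] [335.46341463   2.06097561] [0.57827561 0.16921777 0.1045    ]
red [ 398  161  103   79 7353] [447.73820209 199.55310758] [0.66816548 0.03686844 0.1045    ]
knob pred [336.27798611  -6.23395833]
collar top px [248 125]
r px 25.18985511460903
-20 [9, 9, 9, 6, 7, 11, 6, 5, 5, 8, 8, 8, 8, 6, 6, 6, 8, 26, 118, 6, 9, 9, 10, 9, 9, 9]
-10 [9, 7, 7, 5, 7, 9, 7, 9, 8, 8, 8, 53, 63, 6, 10, 7, 9, 6, 9, 135, 13, 9, 9, 7, 7, 7]
0 [9, 9, 9, 6, 7, 6, 8, 8, 9, 9, 10, 12, 8, 9, 9, 10, 8, 8, 8, 118, 90, 9, 9, 9, 7, 7]
10 [11, 9, 7, 7, 8, 6, 6, 6, 10, 8, 9, 9, 9, 6, 9, 8, 8, 8, 64, 136, 5, 9, 7, 7, 7, 7]
20 [7, 11, 11, 7, 10, 10, 8, 6, 8, 8, 68, 13, 8, 8, 9, 21, 126, 93, 10, 7, 9, 5, 7, 5, 7, 5]
```

Request:
apply_moves:
  plan:
    - [[0,0.03,0],[0,0,0.3],32]
    - [[0.01,0.06,0],[0,0,0.6],32]
    - [[0.0336,0.09,0],[0,0,0.9],32]

```text
time_s: 25.92
tcp_pos: [0.5784, 0.1204, 0.2051]
eef_rot: [-0.0, 0.52, 0.854, -0.0]
wrist_force: [1.0, -0.7, 0.2]
opening: 0.351
grasp_force: 0.0
```

Request:
apply_moves:
  plan:
    - [[0,0.03,0],[0,0,0.3],32]
    - [[0,0.055,0],[0,0,0.6],32]
    - [[0,0.055,0],[0,0,0.9],32]

```text
time_s: 26.3
tcp_pos: [0.5781, 0.1764, 0.2044]
eef_rot: [-0.0, 0.305, 0.952, 0.0]
wrist_force: [-0.4, 0.3, 0.3]
opening: 0.345
grasp_force: 0.0
```

Request:
apply_moves:
  plan:
    - [[0,0,0],[0,0,0.3],32]
    - [[0,0,0],[0,0,0.6],32]
    - [[0,0,0],[0,0,0.87],32]
    - [[0,0,0],[0,0,0.87],32]
    - [[0,0,0],[0,0,0.87],32]

```text
time_s: 26.92
tcp_pos: [0.5786, 0.1741, 0.2047]
eef_rot: [-0.0, 0.087, 0.996, 0.0]
wrist_force: [0.2, -0.1, 0.0]
opening: 0.349
grasp_force: 0.0
```

```bash
python3 - <<'E'
from h import *
f='w16.png'
im,hsv,p=look(f,.022);H,S,V=[hsv[...,i] for i in range(3)]
m=(((H<8)|(H>172))&(S>150)&(V>70)).astype(np.uint8)
n,l,s,c=cv2.connectedComponentsWithStats(m)
for i in range(1,n):
    if s[i,4]>20: print('red',s[i],c[i],wplane(f,c[i],.1045))
print('knob pred',wproj(f,(.5786,.174,.1045)))
E
```

```text
tcp [0.5786 0.1741 0.2047] [-0.     0.087  0.996  0.   ] [-0.8  0.8  0.1] 0.0
pred tip [163.8 139.5]
red [ 447  175   77   46 2250] [485.74577778 198.73466667] [0.59874789 0.32674927 0.1045    ]
red [275 197  19  19 298] [283.74496644 205.73825503] [0.57777841 0.17618157 0.1045    ]
red [  22  306   64   39 2212] [ 54.4005425  324.88878843] [ 0.646426   -0.03043519  0.1045    ]
knob pred [281.0938451  207.24823475]
```

Request:
apply_moves:
  plan:
    - [[0,0.001,-0.05],[0,0,0],32]
    - [[0,0.001,-0.09],[0,0,0],32]
    - [[0,0.001,-0.117],[0,0,0],32]
    - [[0,0.001,-0.117],[0,0,0],25]
    - [[0,0,-0.117],[0,0,0],24]

```text
time_s: 27.6
tcp_pos: [0.5796, 0.174, 0.089]
eef_rot: [0.001, 0.087, 0.996, 0.0]
wrist_force: [-0.1, 0.1, -0.1]
opening: 0.266
grasp_force: 0.0
```

Request:
apply_moves:
  plan:
    - [[-0.0013,-0.0056,0],[0,0,-0.2],24]
    - [[-0.0032,-0.011,0],[0,0,-0.4],24]
    - [[-0.0056,-0.0163,0],[0,0,-0.6],24]
    - [[-0.0086,-0.0212,0],[0,0,-0.8],24]
    - [[-0.012,-0.0258,0],[0,0,-1.0],24]

```text
time_s: 28.22
tcp_pos: [0.5683, 0.1481, 0.0899]
eef_rot: [0.002, 0.343, 0.939, 0.001]
wrist_force: [1.0, 0.3, 0.8]
opening: 0.261
grasp_force: 0.7
```

Request:
apply_moves:
  plan:
    - [[-0.0039,-0.0042,0],[0,0,-0.2],24]
    - [[-0.0083,-0.008,0],[0,0,-0.4],24]
    - [[-0.013,-0.0113,0],[0,0,-0.6],24]
    - [[-0.018,-0.0141,0],[0,0,-0.8],24]
    - [[-0.0233,-0.0163,0],[0,0,-1.0],24]

```text
time_s: 28.85
tcp_pos: [0.5452, 0.1316, 0.09]
eef_rot: [0.002, 0.575, 0.818, 0.002]
wrist_force: [2.1, -0.1, -0.2]
opening: 0.262
grasp_force: 0.7
```

Request:
apply_moves:
  plan:
    - [[-0.0055,-0.0017,0],[0,0,-0.2],24]
    - [[-0.0112,-0.0028,0],[0,0,-0.4],24]
    - [[-0.0169,-0.0033,0],[0,0,-0.6],24]
    - [[-0.0227,-0.0032,0],[0,0,-0.8],24]
    - [[-0.0265,-0.0028,0],[0,0,-0.8],24]

```text
time_s: 29.48
tcp_pos: [0.5182, 0.1289, 0.0895]
eef_rot: [0.001, 0.731, 0.683, 0.002]
wrist_force: [1.0, -1.0, -0.0]
opening: 0.264
grasp_force: 0.6
```

Request:
apply_moves:
  plan:
    - [[-0.001,0,0],[0,0,0],24]
    - [[-0.002,0,0],[0,0,0],24]
    - [[-0.003,0.0,0],[0,0,0],24]
    - [[-0.003,0,0],[0,0,0],24]

```text
time_s: 29.98
tcp_pos: [0.515, 0.129, 0.088]
eef_rot: [0.001, 0.731, 0.683, 0.001]
wrist_force: [4.1, 1.1, 1.7]
opening: 0.264
grasp_force: 2.2
```

Request:
apply_moves:
  plan:
    - [[0.0035,0,0],[0,0,0],24]
    - [[0.0035,0,0],[0,0,0],24]
    - [[0.0035,0,0.04],[0,0,0],24]
    - [[0.0035,-0.04,0.09],[0,0,0],24]
    - [[0.0035,-0.09,0.147],[0,0,0.17],24]

```text
time_s: 30.6
tcp_pos: [0.5167, 0.0482, 0.2245]
eef_rot: [-0.001, 0.698, 0.716, -0.001]
wrist_force: [0.3, 0.6, 0.6]
opening: 0.263
grasp_force: 0.0
```

Request:
apply_moves:
  plan:
    - [[0,0,0],[0,0,0],24]
    - [[0,0,0],[0,0,0],24]
    - [[0,0,0],[0,0,0],24]

```text
time_s: 30.98
tcp_pos: [0.5165, 0.0495, 0.2219]
eef_rot: [-0.001, 0.699, 0.715, -0.001]
wrist_force: [1.1, -0.2, -0.8]
opening: 0.26
grasp_force: 0.0
```

```bash
python3 - <<'E'
from h import *
f='w17.png'
im,hsv,p=look(f,.022);H,S,V=[hsv[...,i] for i in range(3)]
m=(((H<8)|(H>172))&(S>150)&(V>70)).astype(np.uint8);m[150:]=0;m[:,350:]=0
n,l,s,c=cv2.connectedComponentsWithStats(m)
for i in range(1,n):
    if s[i,4]>60:
        k=wplane(f,c[i],.1045);d=k-[.5241,.1832,0];print(s[i],c[i],k,'keeper',np.arctan2(d[0],-d[1])+np.radians(5.4),np.hypot(*d[:2]))
# collar and sleeve visible around the arm
for z,r,nm in((.056,.021,'collar'),(.044,.023,'sleeve'),(.022,.025,'brass')):
    print(nm,[ (int(u),int(v),hsv[int(v),int(u)].tolist()) for a in(150,180,210) for u,v in[wproj(f,(.5153+(r-.002)*np.cos(np.radians(a)),.0888+(r-.002)*np.sin(np.radians(a)),z-(.004 if nm!='collar' else 0)))]])
Y=((H>20)&(H<32)&(S>150)&(V>100)).astype(np.uint8);Y[200:]=0;Y[:,:200]=0;Y[:,360:]=0
n,l,s,c=cv2.connectedComponentsWithStats(Y)
print([s[i].tolist() for i in range(1,n) if s[i,4]>100])
E
```

```text
tcp [0.5165 0.0495 0.2219] [-0.001  0.699  0.715 -0.001] [0.1 0.1 0.2] 0.0
pred tip [282.9 149.3]
[280  90  19  20 293] [289.03412969  99.67235495] [0.51877799 0.12895105 0.1045    ] keeper -0.003542777903892666 0.05450937963851064
collar [(265, 135, [23, 11, 186]), (262, 146, [17, 13, 182]), (265, 157, [11, 38, 107])]
sleeve [(264, 133, [16, 26, 126]), (261, 144, [13, 28, 148]), (264, 155, [12, 25, 155])]
brass [(263, 131, [17, 116, 97]), (260, 142, [14, 72, 103]), (263, 153, [14, 22, 152])]
[[267, 48, 47, 128, 2336]]
```

```bash
python3 -c "
from h import *
print(workorder.job_done())"
```

```text
the job is handed in; nothing more can be done
None
```

I handed the job in at about 31 s on the robot clock. Brass, sleeve and collar are on the spindle, each lowered by hand until it touched at its home height, and the keeper measures 0.00 rad (shut). The hand-in gave no verdict. I didn't re-measure the collar after letting go, or check that the other table items stayed put; nothing suggested I touched them.

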